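# Cap the gas canister of the table stove

### The job

The table stove has been used and its gas canister taken out: pick up the red cap lying loose on the counter and press it straight down onto the bare canister's collar until it clicks, without knocking the canister over. After the click keep pressing so the cap is fully home, and finish like that, your hand still pressing the cap down firmly: do not let go. Leave the other things on the counter where they stand.

Things in the scene. Friction and masses are not known exactly. Their poses are not given: they have to be found in the camera images.
- cap_center (a point): the loose red plastic snap cap: round, 47 mm across, 40 mm high, 30 g, closed flat top (rim bevelled 3 mm), standing mouth down on the counter. This point lies on its axis 20 mm above the mouth; z is its axis, towards the closed top. The mouth is 43 mm wide inside; six sprung catches in it ride over the canister's collar and close beneath it
- canister: the bare gas canister to be capped: white with a green band and steel dome, 67 mm across, 140 to 400 g, standing loose and upright on the counter; origin at the centre of its foot, z along its axis. Its dome falls from the neck to 161 mm above the foot at the canister's edge
- canister_collar (a point): centre of the flat top of the canister's steel collar (36 mm wide, top edge bevelled to 29 mm, undercut, on a 30 mm neck), 189 mm above its foot; a 9 mm white valve pin stands on it. The catches touch when cap_center is 16 mm above this point; pushing on takes 6 to 20 N, mostly near 8, for 2 mm, then the force drops (click), it slides on easily and stops hard when home, cap_center 7 mm above it
- spare: a second gas canister that is already capped with the same kind of red cap, 216 mm tall; origin at the centre of its foot; leave alone
- mug: blue mug, 76 mm across, 92 mm high, handle on its own +y side reaching 75 mm from the axis; origin at the centre of its foot; leave alone
- dark_cup: dark cup, 72 mm across, 95 mm high; origin at the centre of its foot; leave alone
- red_cup: red cup, 72 mm across, 85 mm high; origin at the centre of its foot; leave alone
- spray_bottle: green spray bottle with black trigger head, 68 mm across, 205 mm high; origin at the centre of its foot; leave alone
- pepper: small glass pepper shaker with steel top, 44 mm across, 78 mm high; origin at the centre of its foot; leave alone
There are look-alikes about, which are no part of the job. Of the things like the part that bears cap_center, leave any that is blue; of the rest the larger one is meant.

How it is judged:
On the way, in this order (a step that is already met when the one before it is completed fails the run):
1. the cap is carried upright over the canister's collar, not yet pushed on (horizontal distance between cap_center and canister_collar below 0.015 m and z of cap_center in the frame of canister_collar above 0.0155 m and angle between cap_center's own z axis and vertical below 0.25 rad), for 0.1 s.
2. the cap is pushed past the click (z of cap_center in the frame of canister_collar below 0.0095 m and horizontal distance between cap_center and canister_collar below 0.004 m), for 0.1 s.
At the end, for the whole second after the job is handed in: the cap sits fully home on the collar (its centre at most 8.2 mm above the collar's top face, within 4 mm of its axis and 0.08 rad of straight), the canister stands upright on the counter (within 0.08 rad), and the fingers are still on the cap, pressing it onto the canister with more than 2.5 N (z of cap_center in the frame of canister_collar between 0.004 and 0.0082 m and horizontal distance between cap_center and canister_collar below 0.004 m and angle between the z axis of cap_center and the z axis of canister_collar, either way round below 0.08 rad and angle between canister_collar's own z axis and vertical below 0.08 rad and height (world z) of canister_collar between 0.184 and 0.193 m and contact force between cap and canister above 2.5 N and contact force between the fingers and cap above 2.5 N); the arm keeps its last pose, push and grip.
It fails at once if the canister is knocked over (angle between canister_collar's own z axis and vertical above 0.35 rad).
It fails at once if another thing on the counter is disturbed (moved by more than 25 mm) (distance of any of spare, mug, dark_cup, red_cup, spray_bottle, pepper from where it was at the start of the episode above 0.025 m).
It also fails if it takes over 54 s, if anything falls off the work surface, if the arm or the gripper's body presses on something with over 40 N, if the wrist force passes 120 N, or if a joint passes its speed limit or range.

### The arm

A 6-joint arm with a two-finger parallel gripper is mounted at the origin on the work surface. World frame = base frame: x ahead of the robot, y to its left, z up, the work surface at z = 0. Lengths are in m, angles in rad, forces in N, time in s.
With the tool pointing down it reaches from about 0.325 to 0.9 m from the base axis. Payload 6.1 kg.
Tool frame: the origin (TCP) lies midway between the tips of the shut fingers; the grasp point (between the pads) lies bot.hold_point_z behind it (bot.hold_point_z is the distance from the TCP to the grasp point, in m); z points along the fingers, y is the direction in which the jaws open and shut (so a half turn about z gives the same grasp; the last joint's range is limited). The gripper opens to 87 mm and grips with 3 to 60 N. Pads are 19 mm wide; open, the fingers measure 117 mm over their backs; the gripper's body (75 mm by 190 mm) begins 51 mm behind the grasp point.
Start: joints at [-1.309, 0.22, 1.526, -0, 1.395, -0.126], TCP at [0.236, -0.579, 0.223] pointing down, gripper open.
Joint ranges: [-2.98, 2.98], [-0.91, 2.08], [0.09, 2.57], [-1.24, 4.39], [0.2, 2.65], [-2.68, 2.68]. Speed limits (rad/s): [2.57, 2.57, 3.01, 3.14, 3.14, 3.14].

### API

Orientations are given as a unit quaternion [x, y, z, w].
In Python, from cell import bot gives the robot as it stands. The module is installed in compiled form; this text tells all that it offers.
- The arm moves only by the tool move_arm, never from a script. Its argument "motion" is a list of rows, each a list of 7 numbers: the opening, from -1 (shut) to 1 (fully open), then the shift along the tool's x, y, z in cm, then the turn, a rotation vector about the tool's x, y, z in rad. In form: [[grip, dx, dy, dz, ax, ay, az], ...]. A call has 1 to 8 rows; each row is the pose to reach, as a shift and turn from the pose commanded when the call began, along the tool's axes at that moment; what a row does not reach only later rows make up. A row lasts 1/12 s, in which the tool goes at most 41.7 mm and 7.16 degrees, less where a joint would pass 70% of its speed; a pose out of reach is approached as far as the arm can. A call with a gripper value outside its range is refused whole. The fingers move at their own pace and stop on an object; "force" is the grip in N (left out, the last holds). Time passes only in rows, so rows that repeat a pose let the fingers close. It gives the time, the measured TCP pose, the force and the opening at its end, in the units of the state.
- bot.sense(): the state, without advancing time (a new reading comes with each control period).
- bot.read_camera(name): name is "scene" or "top"; returns a dict with "frame" (420x560x3 uint8, red, green, blue), "intrinsics" (3x3 intrinsics, pixels), "origin" and "orientation" of the camera in the world. Camera axes: x right, y down, z forward; pixel columns grow to the right and rows downward; lengths in m; the calibration is good to about 2 mm. A picture is of the moment at which its call begins. There is no depth.
- bot.job_done(): hands the job in, once; it reports no verdict.
The state is a dict: "clock": time; "joint_positions": joint angles; "dq": joint speeds; "tau": joint torques, N m; "tcp_pos": TCP position; "orientation": TCP orientation; "ft_force": force on the tool from outside, world axes, zero at the start; "wrist_torque": the same for the moment, N m; "opening": finger opening in m.
Only numpy, scipy, OpenCV 4.12 (cv2) and the standard library are available. Lean on these libraries where they do the work, as an engineer would, in place of code of your own. Each camera call takes 0.05 s, during which the arm holds its last target.

## Working session

There is one attempt and no reset: what is moved stays moved. The work goes in short steps, Python scripts to look and compute and a tool call to move; the robot and the scene stay as the last step left them, time stands still between calls to the robot, and variables do not carry over. Pictures are saved under pics/ and viewed, and the job is handed in when it is done.

Besides the shell and the picture viewer there is one more tool, called after "Call:" by a JSON object that holds its "fn" and its "kwargs". move_arm: Moves the arm, as the interface text tells. Its arguments: {"type":"object","properties":{"motion":{"type":"array","items":{"type":"array","items":{"type":"number"}}},"force":{"type":"number"}},"required":["motion"]}

```bash
mkdir -p pics
python3 - <<'E'
from cell import bot
import cv2,json
for n in ("scene","top"):
    c=bot.read_camera(n); cv2.imwrite(f"pics/{n}0.png",c["frame"][:,:,::-1])
    print(n,c["intrinsics"],c["origin"],c["orientation"])
print(bot.sense(),bot.hold_point_z)
E
```

```text
scene [[464.1763809    0.         278.0312077 ]
 [  0.         464.1763809  199.09305721]
 [  0.           0.           1.        ]] [1.33393188 0.01020737 0.7834753 ] [ 0.63366658  0.66121588 -0.28271567 -0.2851878 ]
top [[447.41101649   0.         283.52843035]
 [  0.         447.41101649 209.87086776]
 [  0.           0.           1.        ]] [0.48625738 0.00172497 1.31951937] [ 0.7117677  -0.70028176  0.03188135 -0.04444969]
{'clock': 0.1, 'joint_positions': array([-1.30910542e+00,  2.21142532e-01,  1.52748653e+00, -5.16238508e-06,
        1.39469600e+00, -1.26105503e-01]), 'dq': array([ 2.98112001e-04, -1.16755565e-03, -1.94102761e-03, -6.18076327e-05,
        2.78424096e-04,  8.22323205e-04]), 'tau': array([ 1.37160569e-03, -4.95939338e+01, -3.88520193e+01,  7.03341002e-02,
        5.15329570e-02, -2.35080597e-05]), 'tcp_pos': array([ 0.23619101, -0.57805617,  0.22155496]), 'orientation': array([ 9.81260110e-01,  1.92685875e-01, -6.12124605e-05, -8.64043332e-04]), 'ft_force': array([0.37067225, 0.90571161, 0.07433228]), 'wrist_torque': array([-0.04226884, -0.01995827,  0.047561  ]), 'opening': 0.08708115462884113} 0.0187
```

View pics/scene0.png

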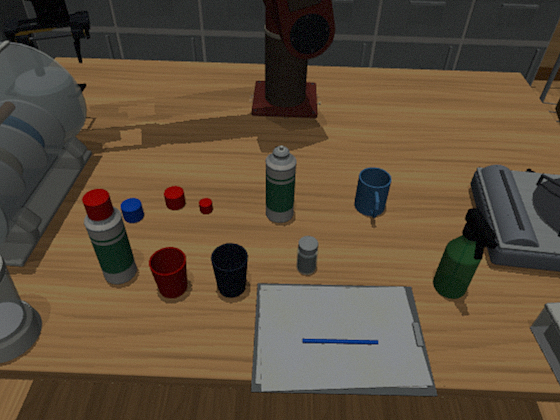

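View pics/top0.png

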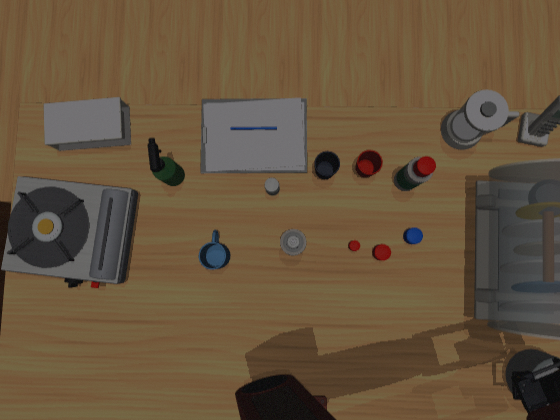

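Candidates for the cap:
- Larger loose red cap: scene (175,198), top (382,252).
- Small red cap: scene (206,206), top (354,246).
- Blue cap: scene (132,210), top (414,236).
- Cap on the spare: scene (98,205), top (426,166).
- Red cup: scene (170,272), top (369,163).

By the description it is the larger loose red one. I'll check it in a crop and measure.

```bash
cat > h.py <<'E'
import numpy as np,cv2
from scipy.spatial.transform import Rotation as R
def ray(c,u,v):
    d=R.from_quat(c["orientation"]).apply(np.linalg.inv(c["intrinsics"])@[u,v,1.]); return np.array(c["origin"]),d
def onz(c,u,v,z):
    o,d=ray(c,u,v); return o+d*(z-o[2])/d[2]
def proj(c,p):
    q=R.from_quat(c["orientation"]).inv().apply(np.array(p)-c["origin"]); q=c["intrinsics"]@q; return q[:2]/q[2]
E
python3 - <<'E'
from cell import bot
from h import *
cs={n:bot.read_camera(n) for n in("scene","top")}
import pickle; pickle.dump(cs,open("c0.pkl","wb"))
for n,c in cs.items():
    hsv=cv2.cvtColor(c["frame"],cv2.COLOR_RGB2HSV)
    m=(((hsv[...,0]<6)|(hsv[...,0]>174))&(hsv[...,1]>180)&(hsv[...,2]>60)).astype('uint8')
    k,l,s,ce=cv2.connectedComponentsWithStats(m)
    for i in range(1,k):
        if s[i,4]>30: print(n,s[i],ce[i].round(1),onz(c,*ce[i],.03).round(3))
t=cs["top"]["frame"][:,:,::-1]; s=cs["scene"]["frame"][:,:,::-1]
r=lambda a:cv2.resize(a,(400,300),interpolation=cv2.INTER_CUBIC)
a=np.vstack([np.hstack([r(t[222:282,342:422]),r(t[212:272,252:332])]),np.hstack([r(s[170:230,130:210]),r(s[135:228,220:344])])])
cv2.imwrite("pics/crop1.png",np.clip(a*1.6,0,255).astype('uint8'))
E
```

```text
scene [164 186  20  24 241] [173.4 194.2] [ 0.513 -0.256  0.03 ]
scene [ 82 189  27  32 525] [ 95.4 202.1] [ 0.55  -0.433  0.03 ]
scene [199 198  13  15 111] [204.8 203.4] [ 0.541 -0.176  0.03 ]
scene [149 247  37  29 189] [166.8 263.1] [ 0.724 -0.227  0.03 ]
top [357 150  25  25 241] [366.3 165.4] [ 0.76  -0.214  0.03 ]
top [417 157  19  18 265] [425.8 165.2] [ 0.763 -0.387  0.03 ]
top [349 241  11  10  91] [354.2 245.3] [ 0.527 -0.178  0.03 ]
top [375 244  16  16 209] [382.1 251.9] [ 0.509 -0.258  0.03 ]
top [ 91 282   8   6  43] [ 94.7 284.3] [0.403 0.564 0.03 ]
```

View pics/crop1.png

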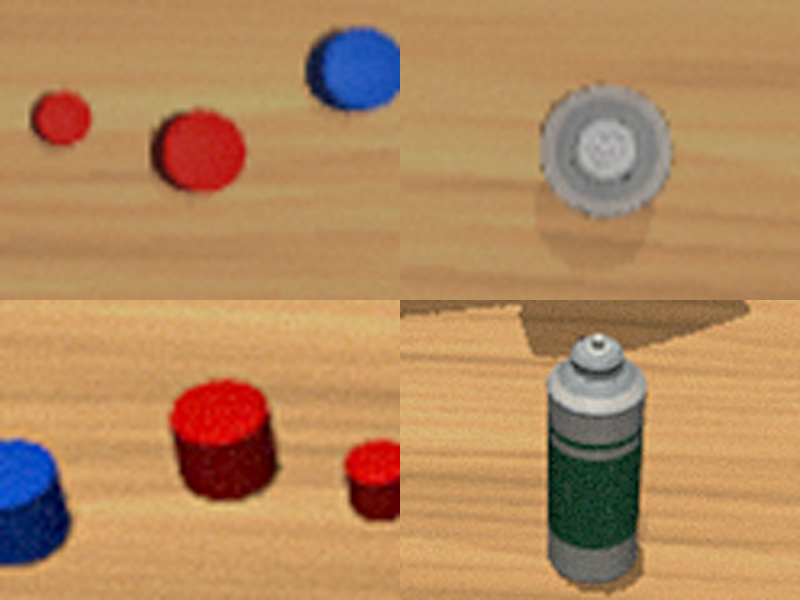

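The crop confirms it. The large red cap's top face is about 16 px wide, or 46 mm, at top (382,252). The bare canister collar is at top (293,242) and scene (281,149). Next I'll refine both centres.

Run:
```python
from h import *
import pickle
cs=pickle.load(open("c0.pkl","rb"))
# cap top face: bright red
for n,(x,y,w,h) in {"scene":(155,175,40,45),"top":(366,236,34,34)}.items():
    c=cs[n]; f=c["frame"][y:y+h,x:x+w].astype(int)
    hsv=cv2.cvtColor(c["frame"][y:y+h,x:x+w],cv2.COLOR_RGB2HSV)
    red=(f[...,0]>2.5*f[...,1])
    vv=hsv[...,2][red]; th,_=cv2.threshold(vv.astype('uint8').reshape(-1,1),0,255,cv2.THRESH_OTSU)
    print(n,"otsu",th,np.percentile(vv,[5,25,50,75,95]))
    m=(red&(hsv[...,2]>th)).astype('uint8')
    m=cv2.morphologyEx(m,cv2.MORPH_OPEN,np.ones((2,2),np.uint8))
    k,l,s,ce=cv2.connectedComponentsWithStats(m); i=1+np.argmax(s[1:,4])
    u,v=ce[i]+[x,y]; print(s[i],(u,v),onz(c,u,v,.04))
    cen=onz(c,u,v,.04)
r=lambda a,k:cv2.resize(a,None,fx=k,fy=k,interpolation=cv2.INTER_NEAREST)
t=cs["top"]["frame"][:,:,::-1]; s=cs["scene"]["frame"][:,:,::-1]
a=np.hstack([r(t[226:258,276:310],12)[:384,:400],r(s[143:175,263:297],12)[:384,:400]])
cv2.imwrite("pics/crop2.png",np.clip(a*1.6,0,255).astype('uint8'))
# canister body circle in top
g=cv2.cvtColor(cs["top"]["frame"],cv2.COLOR_RGB2HSV)[225:260,275:312]
m=((g[...,1]<45)).astype('uint8')
k,l,st,ce=cv2.connectedComponentsWithStats(m); i=1+np.argmax(st[1:,4]); print(st[i],ce[i]+[275,225],onz(cs["top"],*(ce[i]+[275,225]),.161))
```

```text
scene otsu 92.0 [ 46.   56.   75.5 130.  136. ]
[ 10  12  19  13 196] (np.float64(174.16836734693877), np.float64(193.16836734693877)) [ 0.51957743 -0.25133002  0.04      ]
top otsu 82.0 [ 47. 115. 117. 117. 118.]
[ 10   9  16  16 201] (np.float64(383.2985074626866), np.float64(252.83084577114428)) [ 0.50659296 -0.25943688  0.04      ]
[  5   4  26  26 520] [292.79423077 241.78846154] [ 0.52912821 -0.00193829  0.161     ]
```

View pics/crop2.png

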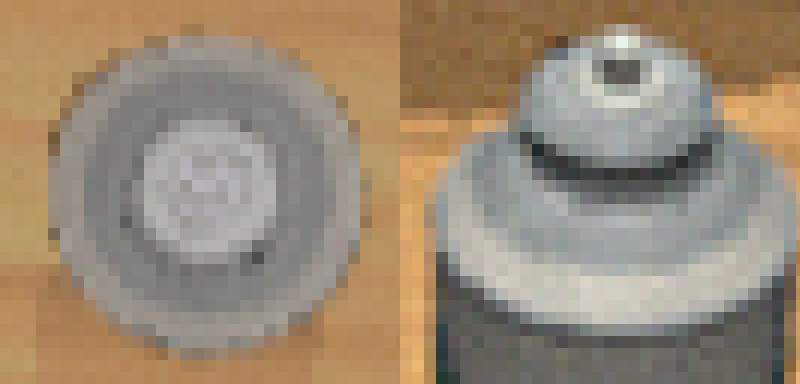

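Run:
```python
from h import *
import pickle
cs=pickle.load(open("c0.pkl","rb"))
P={}
for n,(x,y,w,h) in {"scene":(155,175,40,45),"top":(366,236,34,34)}.items():
    c=cs[n]; f=c["frame"][y:y+h,x:x+w].astype(int)
    m=((f[...,0]>2.5*f[...,1])&(f[...,0]>90)).astype('uint8')
    k,l,s,ce=cv2.connectedComponentsWithStats(m); i=1+np.argmax(s[1:,4])
    u,v=ce[i]+[x,y]; P[n]=(u,v); print(n,s[i],u,v,onz(c,u,v,.04),onz(c,u,v,.039))
def tri(a,b):
    A=np.zeros((3,3));B=np.zeros(3)
    for n,uv in(("scene",a),("top",b)):
        o,d=ray(cs[n],*uv);d/=np.linalg.norm(d);M=np.eye(3)-np.outer(d,d);A+=M;B+=M@o
    return np.linalg.solve(A,B)
print("cap tri",tri(P["scene"],P["top"]))
# collar top disc in top view (bright centre)
c=cs["top"];g=cv2.cvtColor(c["frame"],cv2.COLOR_RGB2GRAY)[234:251,284:302]
blur=cv2.GaussianBlur(g,(3,3),0); print(blur)
```

```text
scene [  9  11  20  13 198] 173.17676767676767 192.18686868686868 [ 0.51623394 -0.25437332  0.04      ] [ 0.51513411 -0.25472919  0.039     ]
top [  9   8  16  16 200] 382.315 251.795 [ 0.50947256 -0.25667645  0.04      ] [ 0.5094907 -0.2568784  0.039    ]
cap tri [ 0.5094914  -0.25723063  0.03392076]
[[ 87  84  79  78  78  78  79  80  82  82  82  80  80  82  82  82  85  89]
 [ 85  82  78  78  78  78  80  84  87  87  86  83  80  81  82  82  84  86]
 [ 81  80  78  78  78  81  88  96  99  99  97  92  84  83  83  82  82  82]
 [ 79  79  79  79  82  91  99 104 106 106 105 102  97  91  85  82  82  81]
 [ 78  78  78  80  90 101 106 106 105 104 104 104 104 101  91  83  82  82]
 [ 78  78  78  82  97 107 108 107 103 103 105 103 104 105  95  84  82  83]
 [ 78  78  78  84 100 107 107 107 106 107 108 106 105 107  99  87  82  83]
 [ 79  78  79  87 101 106 104 104 107 108 107 108 107 108 102  89  82  83]
 [ 79  78  79  88 102 106 103 102 104 105 105 106 107 109 103  89  82  82]
 [ 80  78  75  85 102 108 104 103 104 105 106 107 108 108 100  87  82  82]
 [ 80  77  73  80  97 107 106 102 103 105 108 109 110 106  94  84  81  82]
 [ 80  79  75  76  87  99 104 103 104 107 109 108 104  95  85  82  82  82]
 [ 80  80  79  76  79  86  95 101 104 106 105 100  89  78  77  81  83  82]
 [ 83  82  80  78  76  77  82  89  93  94  92  86  75  69  75  82  83  83]
 [ 88  85  81  80  78  76  76  78  80  80  80  79  74  73  79  83  84  86]
 [ 92  89  85  82  80  78  76  75  76  77  78  80  79  80  83  85  88  90]
 [ 93  91  87  83  80  78  77  77  77  78  80  81  81  81  84  86  90  92]]
```

Run:
```python
from h import *
import pickle
cs=pickle.load(open("c0.pkl","rb")); t,s=cs["top"],cs["scene"]
g=cv2.cvtColor(t["frame"],cv2.COLOR_RGB2GRAY)[234:251,284:302]
m=(cv2.GaussianBlur(g,(3,3),0)>93).astype('uint8'); mo=cv2.moments(m,True); uv=(284+mo['m10']/mo['m00'],234+mo['m01']/mo['m00'])
print(uv,mo['m00'],2*(mo['m00']/3.1416)**.5*1.13/447)
col=onz(t,*uv,.189); print("collar",col,"body",onz(t,292.794,241.79,.161))
print("foot axis check; proj collar in scene",proj(s,col),"pin",proj(s,col+[0,0,.009]))
print("cap top in scene",proj(s,[.5095,-.2567,.04]))
x,y=proj(s,[.5095,-.2567,.04])
im=s["frame"][:,:,::-1].copy()
def circ(cx,cy,z,r):
    for a in np.linspace(0,6.283,40):
        yield proj(s,[cx+r*np.cos(a),cy+r*np.sin(a),z])
big=cv2.resize(im[130:230,150:310],None,fx=5,fy=5,interpolation=cv2.INTER_NEAREST)
for (cx,cy,z,r) in [(.5095,-.2567,.04,.0205),(.5095,-.2567,0,.0235),(col[0],col[1],.189,.0145),(col[0],col[1],.161,.0335),(col[0],col[1],0,.0335)]:
    for p in circ(cx,cy,z,r):
        q=((p-[150,130]+.5)*5).astype(int); cv2.circle(big,tuple(int(k) for k in q),1,(0,255,255),-1)
cv2.imwrite("pics/ov.png",big)
```

```text
(292.95098039215685, 241.2941176470588) 102.0 0.02880882581641854
collar [ 0.52934285 -0.00222632  0.189     ] body [ 0.52912423 -0.00193775  0.161     ]
foot axis check; proj collar in scene [279.87212159 148.77031637] pin [279.96312313 145.35248692]
cap top in scene [172.77281394 190.28185071]
```

View pics/ov.png

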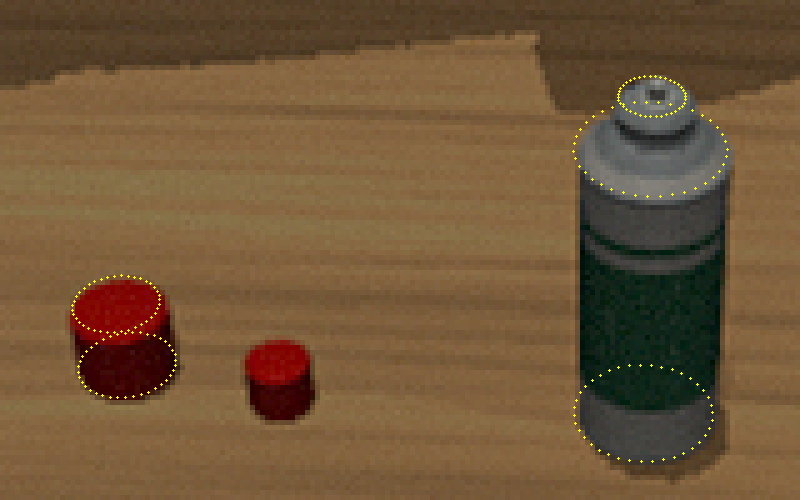

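The top-view estimates agree with the scene view apart from one shared calibration offset of 1–2 px, so I'll use cap (0.5095,-0.257) and collar (0.529,-0.002). The dish rack is near the start pose, so I'll swing +y first with a lift.

```bash
cat >> h.py <<'E'
def goal(bot,p,psi=90,pr=True):
    s=bot.sense(); q=R.from_quat(s["orientation"])
    G=R.from_euler('z',psi,degrees=True)*R.from_euler('x',180,degrees=True)
    d=q.inv().apply(np.array(p)-s["tcp_pos"])*100; r=(q.inv()*G).as_rotvec()
    print("d cm",d.round(2),"rot",r.round(3),"| tcp",s["tcp_pos"].round(4),"op",round(s["opening"],4),"F",s["ft_force"].round(2),"t",round(s["clock"],2)); return d,r
E
python3 -c "
from cell import bot
from h import *
goal(bot,[.28,-.38,.27],60);goal(bot,[.5095,-.257,.15],90)"
```

```text
d cm [ 11.55 -16.7   -4.8 ] rot [-0.001 -0.001 -0.659] | tcp [ 0.2362 -0.5782  0.2218] op 0.0872 F [-1.2  -0.1  -0.29] t 0.2
d cm [ 37.44 -19.39   7.21] rot [-1.000e-03 -1.000e-03 -1.183e+00] | tcp [ 0.2362 -0.5782  0.2218] op 0.0872 F [-1.2  -0.1  -0.29] t 0.2
```

Call:
{"fn": "move_arm", "kwargs": {"motion": [[1,1.5,-2.5,-1,0,0,-0.1],[1,3.5,-5,-2,0,0,-0.2],[1,5.5,-8,-3,0,0,-0.3],[1,7.5,-11,-4,0,0,-0.4],[1,9.5,-14,-4.8,0,0,-0.5],[1,11.5,-16.7,-4.8,0,0,-0.6],[1,11.5,-16.7,-4.8,0,0,-0.66]]}}

```text
clock: 0.78
tcp_pos: [0.281, -0.376, 0.2712]
orientation: [0.864, 0.504, 0.001, -0.0]
ft_force: [1.1, -0.4, -0.2]
opening: 0.0872
```

```bash
python3 -c "
from cell import bot
from h import *
goal(bot,[.5095,-.257,.15],90)"
```

```text
d cm [21.59 14.02 12.17] rot [ 0.001 -0.001 -0.515] | tcp [ 0.281  -0.376   0.2712] op 0.0872 F [ 1.1  -0.35 -0.22] t 0.78
```

Call:
{"fn": "move_arm", "kwargs": {"motion": [[1,3,2,1,0,0,-0.08],[1,6,4,3,0,0,-0.16],[1,9,6,5,0,0,-0.24],[1,12,8,7,0,0,-0.32],[1,15,10,9,0,0,-0.4],[1,18,12,11,0,0,-0.48],[1,21.6,14,12.2,0,0,-0.515],[1,21.6,14,12.2,0,0,-0.515]]}}

```text
clock: 1.45
tcp_pos: [0.5115, -0.2583, 0.1446]
orientation: [0.708, 0.706, 0.001, -0.003]
ft_force: [-0.4, 0.4, 0.1]
opening: 0.087
```

```bash
python3 -c "
from cell import bot
from h import *
c=bot.read_camera('top');s=bot.read_camera('scene')
a=np.hstack([cv2.resize(c['frame'][200:300,320:440],(400,333)),cv2.resize(s['frame'][60:240,110:290],(333,333))])
cv2.imwrite('pics/ap.png',np.clip(a[:,:,::-1]*1.5,0,255).astype('uint8'))
goal(bot,[.5095,-.257,.012],90)"
```

```text
d cm [ 0.45  0.07 13.51] rot [-0.002 -0.001 -0.005] | tcp [ 0.5091 -0.2617  0.147 ] op 0.0871 F [ 0.26  0.47 -0.16] t 1.55
```

View pics/ap.png

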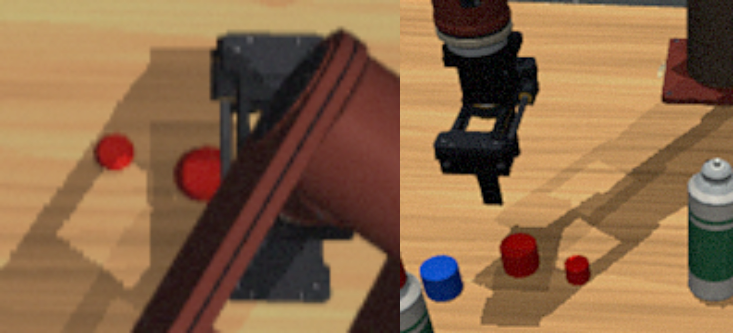

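Call:
{"fn": "move_arm", "kwargs": {"motion": [[1,0.4,0.05,3,0,0,0],[1,0.4,0.05,6,0,0,0],[1,0.4,0.05,8,0,0,0],[1,0.4,0.05,8.5,0,0,0],[1,0.4,0.05,8.5,0,0,0],[1,0.4,0.05,8.5,0,0,0]]}}

```text
clock: 2.05
tcp_pos: [0.5095, -0.2605, 0.065]
orientation: [0.71, 0.704, 0.0, 0.001]
ft_force: [0.4, -0.5, 0.1]
opening: 0.087
```

```bash
python3 -c "
from cell import bot
from h import *
s=bot.read_camera('scene')
a=cv2.resize(s['frame'][100:240,110:290],(720,560))
cv2.imwrite('pics/ap2.png',np.clip(a[:,:,::-1]*1.5,0,255).astype('uint8'))
goal(bot,[.5095,-.257,.012],90)
p=bot.sense()['tcp_pos']
print([ (proj(s,p+[dx,dy,0])-[110,100])*4 for dx in(.0435,) for dy in (-.0095,.0095)])
"
```

```text
d cm [ 0.38 -0.09  5.37] rot [ 0.003  0.002 -0.009] | tcp [ 0.5102 -0.2607  0.0657] op 0.0871 F [0.88 0.8  0.28] t 2.1
[array([205.97665581, 377.82504581]), array([239.02361196, 379.0509893 ])]
```

View pics/ap2.png

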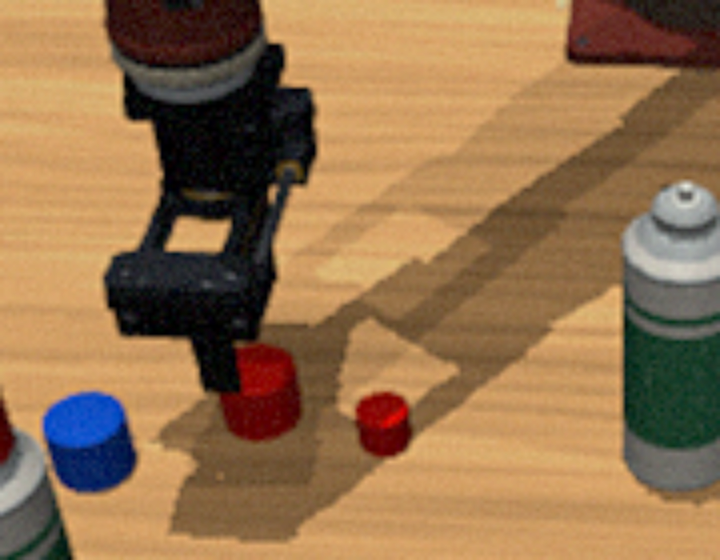

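Call:
{"fn": "move_arm", "kwargs": {"motion": [[1,0.4,-0.1,1.5,0,0,0],[1,0.4,-0.1,3,0,0,0],[1,0.4,-0.1,3.5,0,0,0],[1,0.4,-0.1,3.5,0,0,0],[1,0.4,-0.1,3.5,0,0,0]]}}

```text
clock: 2.52
tcp_pos: [0.509, -0.2559, 0.0298]
orientation: [0.71, 0.704, 0.0, 0.001]
ft_force: [-0.7, 0.7, 0.1]
opening: 0.087
```

```bash
python3 -c "
from cell import bot
from h import *
s=bot.read_camera('scene')
a=cv2.resize(s['frame'][130:235,130:270],(720,540))
cv2.imwrite('pics/ap3.png',np.clip(a[:,:,::-1]*1.5,0,255).astype('uint8'))
goal(bot,[.5095,-.256,.012],90)
s=bot.read_camera('scene')
goal(bot,[.5095,-.256,.012],90)
"
```

```text
d cm [0.01 0.02 1.81] rot [ 0.002  0.001 -0.008] | tcp [ 0.5093 -0.2561  0.0301] op 0.0869 F [ 0.57 -0.31  0.01] t 2.57
d cm [0.01 0.01 1.81] rot [ 0.002  0.001 -0.008] | tcp [ 0.5094 -0.2561  0.0301] op 0.087 F [-0.53  0.4  -0.05] t 2.62
```

View pics/ap3.png

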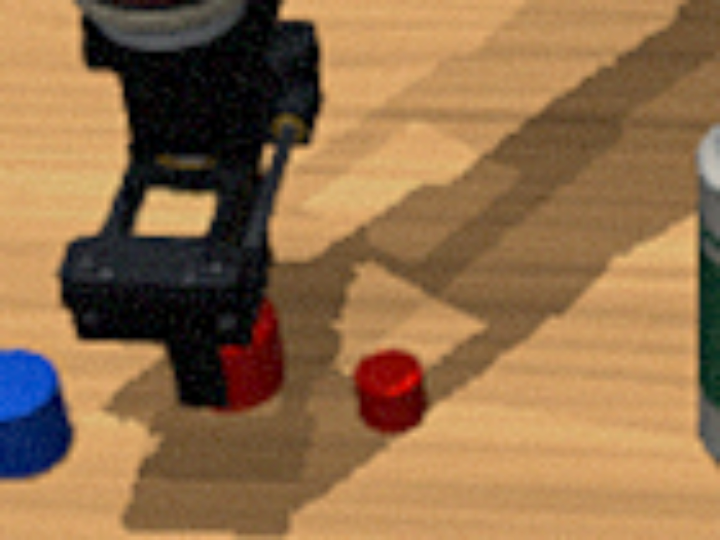

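```bash
python3 -c "
from cell import bot
from h import *
import pickle
s=pickle.load(open('c0.pkl','rb'))['scene']
for dy in (-.0095,.0095):
  for dx in (.0435,.0585): print(dx,dy,(proj(s,np.array([.5094,-.256,.030])+[dx,dy,0])-130)*5.14)
print((proj(s,[.5095,-.2567+.0235,.0])-130)*5.14)
"
```

```text
0.0435 -0.0095 [184.45598213 388.59930063]
0.0585 -0.0095 [177.41473128 411.42364898]
0.0435 0.0095 [225.96158162 390.15130286]
0.0585 0.0095 [219.34391008 412.99655838]
[280.13423404 374.28497668]
```

The finger sits where predicted, within about 1 px of the same offset as the cap. I'll descend and close.

Call:
{"fn": "move_arm", "kwargs": {"motion": [[1,0,0,1,0,0,0],[1,0,0,1.8,0,0,0],[1,0,0,1.8,0,0,0],[-1,0,0,1.8,0,0,0],[-1,0,0,1.8,0,0,0],[-1,0,0,1.8,0,0,0],[-1,0,0,1.8,0,0,0],[-1,0,0,1.8,0,0,0]], "force": 35}}

```text
clock: 3.28
tcp_pos: [0.5086, -0.2554, 0.0108]
orientation: [0.71, 0.704, 0.0, 0.0]
ft_force: [0.1, 0.9, 0.3]
opening: 0.0617
```

Call:
{"fn": "move_arm", "kwargs": {"motion": [[-1,0,0,0,0,0,0],[-1,0,0,0,0,0,0],[-1,0,0,0,0,0,0],[-1,0,0,0,0,0,0]]}}

```text
clock: 3.62
tcp_pos: [0.5085, -0.2554, 0.0107]
orientation: [0.71, 0.704, 0.0, 0.0]
ft_force: [0.3, -0.5, 0.5]
opening: 0.046
```

Call:
{"fn": "move_arm", "kwargs": {"motion": [[-1,0,0,-2,0,0,0],[-1,0,0,-5,0,0,0],[-1,0,0,-9,0,0,0],[-1,0,0,-13,0,0,0],[-1,0,0,-17,0,0,0],[-1,0,0,-21,0,0,0],[-1,0,0,-24,0,0,0],[-1,0,0,-25,0,0,0]]}}

```text
clock: 4.28
tcp_pos: [0.5105, -0.2567, 0.2672]
orientation: [0.71, 0.704, 0.001, 0.005]
ft_force: [0.8, -0.2, 0.1]
opening: 0.0457
```

```bash
python3 -c "
from cell import bot
from h import *
s=bot.read_camera('scene')
a=cv2.resize(s['frame'][20:200,80:320],(800,600))
cv2.imwrite('pics/lift.png',np.clip(a[:,:,::-1]*1.5,0,255).astype('uint8'))
goal(bot,[.529,-.002,.26],90)
"
```

```text
d cm [25.49  1.64  0.55] rot [ 0.008  0.005 -0.008] | tcp [ 0.5105 -0.2567  0.2667] op 0.046 F [ 0.06 -0.45  0.58] t 4.33
```

View pics/lift.png

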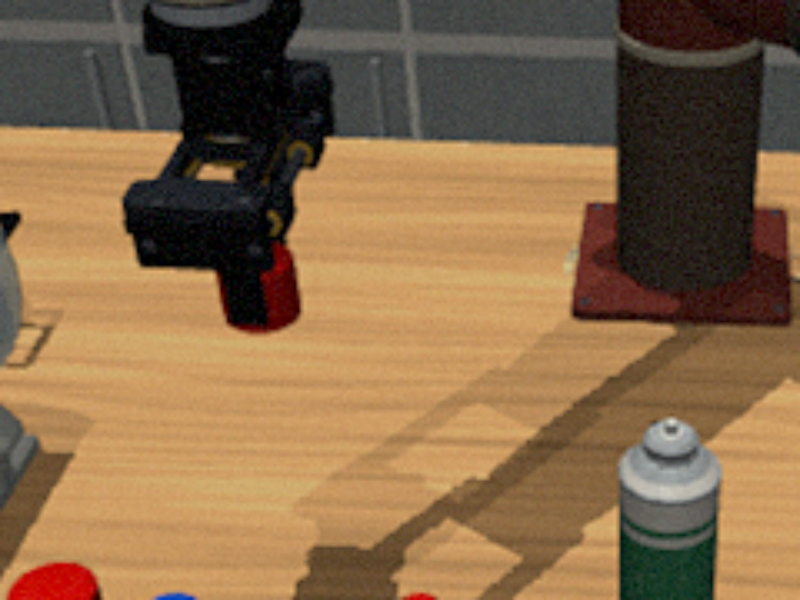

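The cap is held upright at scene (157,104) in full pixels. Next it goes over the canister.

Call:
{"fn": "move_arm", "kwargs": {"motion": [[-1,2,0.1,0,0,0,0],[-1,5,0.3,0,0,0,0],[-1,9,0.6,0,0,0,0],[-1,13,0.8,0,0,0,0],[-1,17,1.1,0,0,0,0],[-1,21,1.4,0,0,0,0],[-1,24,1.6,0,0,0,0],[-1,25.5,1.6,0,0,0,0]]}}

```text
clock: 5.0
tcp_pos: [0.5252, 0.0034, 0.2579]
orientation: [0.709, 0.705, -0.001, -0.002]
ft_force: [-0.2, 0.2, -0.3]
opening: 0.0461
```

Call:
{"fn": "move_arm", "kwargs": {"motion": [[-1,0,0,1,0,0,0],[-1,0,0,2,0,0,0],[-1,0,0,2,0,0,0],[-1,0,0,2,0,0,0]]}}

```text
clock: 5.33
tcp_pos: [0.5252, -0.0014, 0.2381]
orientation: [0.71, 0.704, -0.001, -0.002]
ft_force: [0.4, -0.2, 0.0]
opening: 0.0459
```

```bash
python3 -c "
from cell import bot
from h import *
import pickle
s=bot.read_camera('scene');t=bot.read_camera('top');pickle.dump((s,t),open('c1.pkl','wb'))
a=np.hstack([cv2.resize(s['frame'][90:180,230:330],(400,360),interpolation=2),cv2.resize(t['frame'][190:290,240:340],(360,360),interpolation=2)])
cv2.imwrite('pics/over.png',np.clip(a[:,:,::-1]*1.5,0,255).astype('uint8'))
goal(bot,[.529,-.002,.21],90)
"
```

```text
d cm [-0.04  0.28  3.  ] rot [-0.001  0.    -0.01 ] | tcp [ 0.5262 -0.0016  0.24  ] op 0.0459 F [ 0.3  -0.07 -0.59] t 5.43
```

View pics/over.png

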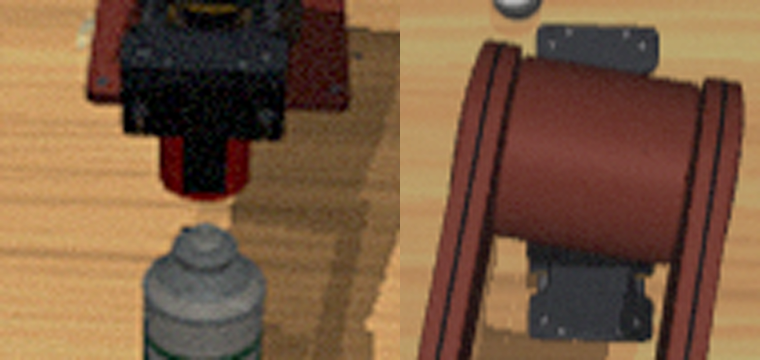

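Call:
{"fn": "move_arm", "kwargs": {"motion": [[-1,0,0.15,0.5,0,0,0],[-1,0,0.28,1,0,0,0],[-1,0,0.28,1.5,0,0,0],[-1,0,0.28,1.5,0,0,0],[-1,0,0.28,1.5,0,0,0]]}}

```text
clock: 5.85
tcp_pos: [0.5289, -0.0005, 0.2249]
orientation: [0.71, 0.704, -0.0, -0.0]
ft_force: [-0.1, -0.1, 0.0]
opening: 0.0457
```

```bash
python3 -c "
from cell import bot
from h import *
s=bot.read_camera('scene')
goal(bot,[.529,-.002,.21],90)
p=bot.sense()['tcp_pos']
k=9;x0,y0=245,110
big=cv2.resize(s['frame'][y0:y0+66,x0:x0+72],None,fx=k,fy=k,interpolation=cv2.INTER_NEAREST)[:,:,::-1].copy()
big=np.clip(big*1.5,0,255).astype('uint8')
for (cx,cy,z,r,col) in [(p[0],p[1],p[2]-.0107,.0235,(0,255,255)),(.5293,-.0022,.189,.018,(255,255,0)),(.5293,-.0022,.161,.0335,(255,0,255))]:
  for a in np.linspace(0,6.283,60):
    q=(proj(s,[cx+r*np.cos(a),cy+r*np.sin(a),z])-[x0,y0]+.5)*k; cv2.circle(big,(int(q[0]),int(q[1])),1,col,-1)
cv2.imwrite('pics/over2.png',big)
"
```

```text
d cm [-0.15 -0.01  1.54] rot [-0.    -0.    -0.008] | tcp [ 5.291e-01 -5.000e-04  2.254e-01] op 0.0462 F [-0.54 -0.34 -0.28] t 5.9
```

View pics/over2.png

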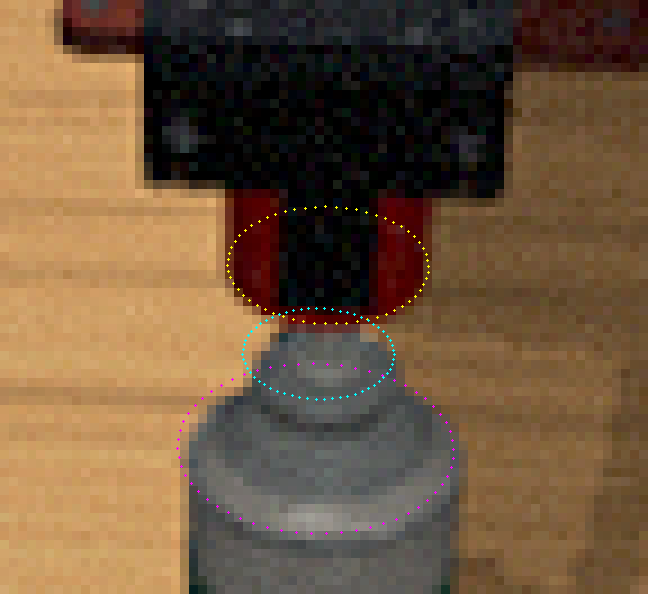

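The cap and canister axes line up in the scene view to within about 1 mm, allowing for the axis slope. I'll lower to just above the catches with a stronger grip.

Call:
{"fn": "move_arm", "kwargs": {"motion": [[-1,0,0,0.5,0,0,0],[-1,0,0,1,0,0,0],[-1,0,0,1.5,0,0,0],[-1,0,0,2,0,0,0],[-1,0,0,2.4,0,0,0],[-1,0,0,2.4,0,0,0],[-1,0,0,2.4,0,0,0]], "force": 55}}

```text
clock: 6.48
tcp_pos: [0.529, -0.0004, 0.2011]
orientation: [0.71, 0.704, -0.0, -0.0]
ft_force: [0.5, -0.5, -0.1]
opening: 0.0456
```

```bash
python3 -c "
from cell import bot
from h import *
s=bot.read_camera('scene')
goal(bot,[.529,-.0005,.1957],90)
k=9;x0,y0=245,110
big=cv2.resize(s['frame'][y0:y0+66,x0:x0+72],None,fx=k,fy=k,interpolation=cv2.INTER_NEAREST)[:,:,::-1].copy()
cv2.imwrite('pics/over3.png',np.clip(big*1.5,0,255).astype('uint8'))
"
```

```text
d cm [-0.   -0.02  0.58] rot [-0.    -0.    -0.008] | tcp [ 5.292e-01 -5.000e-04  2.015e-01] op 0.0455 F [ 0.71 -0.23  0.15] t 6.53
```

View pics/over3.png

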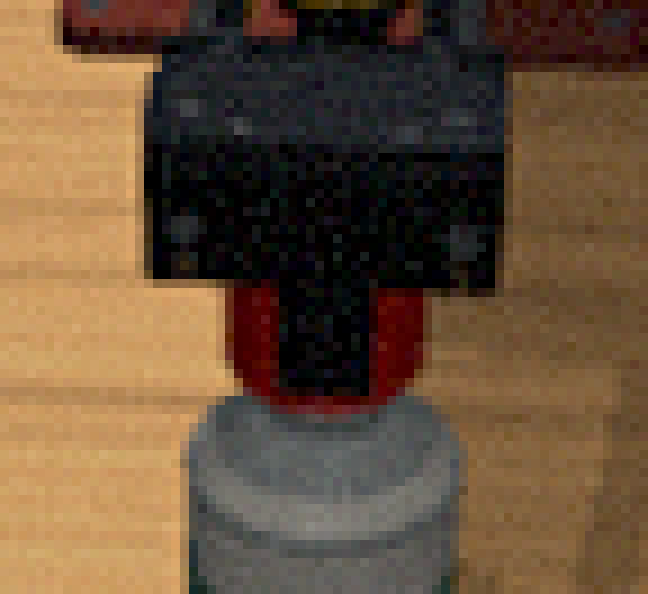

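The cap mouth covers the collar, centred at about x=327 against the canister's 325, with no side force. Now pressing in small steps.

Call:
{"fn": "move_arm", "kwargs": {"motion": [[-1,0,0,0.2,0,0,0],[-1,0,0,0.4,0,0,0],[-1,0,0,0.6,0,0,0],[-1,0,0,0.6,0,0,0],[-1,0,0,0.7,0,0,0],[-1,0,0,0.7,0,0,0]]}}

```text
clock: 7.03
tcp_pos: [0.5296, -0.0004, 0.1952]
orientation: [0.71, 0.704, 0.0, 0.0]
ft_force: [-1.2, 1.4, 3.5]
opening: 0.0458
```

Call:
{"fn": "move_arm", "kwargs": {"motion": [[-1,0,0,0.1,0,0,0],[-1,0,0,0.1,0,0,0],[-1,0,0,0.2,0,0,0],[-1,0,0,0.2,0,0,0]]}}

```text
clock: 7.37
tcp_pos: [0.5296, -0.0007, 0.193]
orientation: [0.71, 0.704, 0.0, 0.001]
ft_force: [1.1, 0.4, 0.3]
opening: 0.0457
```

Call:
{"fn": "move_arm", "kwargs": {"motion": [[-1,0,0,0.2,0,0,0],[-1,0,0,0.3,0,0,0],[-1,0,0,0.4,0,0,0],[-1,0,0,0.5,0,0,0],[-1,0,0,0.5,0,0,0]]}}

```text
clock: 7.78
tcp_pos: [0.5292, -0.0004, 0.1874]
orientation: [0.71, 0.704, 0.0, -0.0]
ft_force: [1.3, 1.2, 2.0]
opening: 0.0456
```

Call:
{"fn": "move_arm", "kwargs": {"motion": [[-1,0,0,0.1,0,0,0],[-1,0,0,0.1,0,0,0],[-1,0,0,0.2,0,0,0],[-1,0,0,0.2,0,0,0]]}}

```text
clock: 8.12
tcp_pos: [0.5299, -0.0005, 0.1868]
orientation: [0.71, 0.704, 0.001, 0.001]
ft_force: [-0.6, 1.0, 8.0]
opening: 0.0459
```

Call:
{"fn": "move_arm", "kwargs": {"motion": [[-1,0,0,0.1,0,0,0],[-1,0,0,0.2,0,0,0],[-1,0,0,0.2,0,0,0],[-1,0,0,0.2,0,0,0]]}}

```text
clock: 8.45
tcp_pos: [0.5309, -0.0007, 0.1868]
orientation: [0.71, 0.704, 0.001, 0.002]
ft_force: [-2.6, 1.2, 15.9]
opening: 0.0459
```

```bash
python3 -c "
from cell import bot
from h import *
s=bot.read_camera('scene')
goal(bot,[.529,-.0005,.1867],90)
a=bot.read_camera('top');goal(bot,[.529,-.0005,.1867],90)
k=9;x0,y0=245,115
big=cv2.resize(s['frame'][y0:y0+66,x0:x0+72],None,fx=k,fy=k,interpolation=cv2.INTER_NEAREST)[:,:,::-1].copy()
cv2.imwrite('pics/home.png',np.clip(big*1.5,0,255).astype('uint8'));cv2.imwrite('pics/sceneE.png',s['frame'][:,:,::-1])
"
```

```text
d cm [ 0.01 -0.19  0.  ] rot [ 0.005  0.001 -0.008] | tcp [ 0.5309 -0.0007  0.1868] op 0.0459 F [-2.91  1.13 15.83] t 8.5
d cm [ 0.01 -0.19  0.  ] rot [ 0.005  0.001 -0.008] | tcp [ 0.5309 -0.0006  0.1868] op 0.0458 F [-2.66  1.17 16.02] t 8.55
```

View pics/home.png

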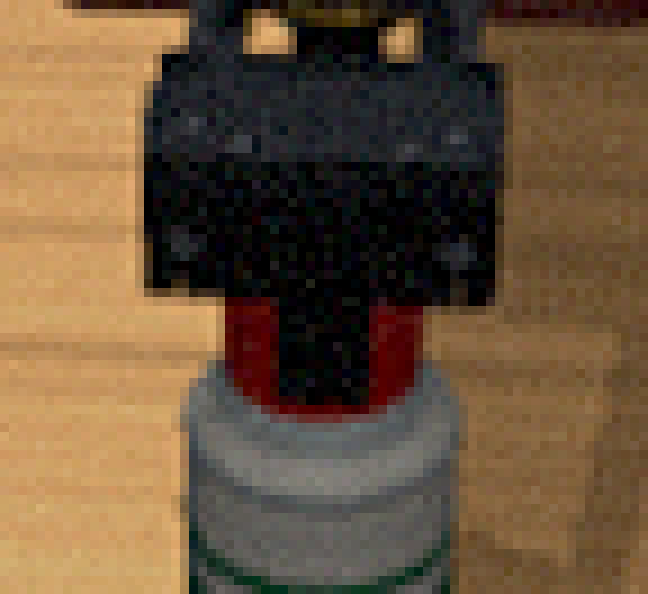

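View pics/sceneE.png

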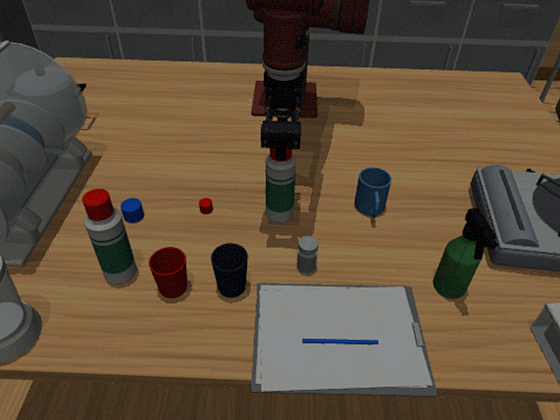

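The cap is home. TCP z stays at 0.1868 (0.1867 expected) while the force rises from 8 to 16 N. The canister is upright and the other things have not moved, so I'm handing in.

```bash
python3 -c "
from cell import bot
print(bot.job_done())"
```

```text
the job is handed in; nothing more can be done
None
```

I picked up the larger loose red cap, carried it upright over the bare canister, and pressed it past the click until it was fully home. The job was handed in at about 8.6 s with the hand still gripping and pressing; the hand-in returns no verdict.

**Last checks:**
- **Seating:** Contact force was about 3.5 N at 16 mm above the collar, then fell to near zero (the click). It then rose from 8 N to a steady 16 N while TCP z stayed at 0.1868 m, against 0.1867 m expected for fully home.
- **Alignment:** The cap and canister axes agree to within about 1 mm in the scene view. The canister stands upright and the hand's tilt is about 0.005 rad.
- **Other things:** In the final scene picture they stand where they did at the start. I judged this by eye and did not re-measure them.

**Disagreements:**
- **Camera calibration:** The scene camera sat 1–2 px (up to about 6 mm on the counter) off the top camera, the same for all objects. I used the top view for positions and the scene view only for relative checks.
- **Side force:** The final push shifted the TCP about 1.5 mm in x with a side force of about 3 N, so the cap may have taken up a little play against the collar.

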